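# Seat a vial cap on the bench press and hold it at the green band

### The arm

A 6-joint arm with a two-finger parallel gripper is mounted at the origin on a cart in front of the work surface, level with it; the furniture and walls round the work are solid. World frame = base frame: x ahead of the robot, y to its left, z up, the work surface at z = 0. Lengths are in m, angles in rad, forces in N, time in s.
With the tool pointing down it reaches from about 0.375 to 0.975 m from the base axis. Payload 3.8 kg.
Tool frame: the origin (TCP) lies between the finger pads; the fingertips stand 22 mm ahead of it and the grasp point (between the pads) lies 3 mm ahead of it (bot.finger_overhang is the distance from the TCP to the fingertips, in m); x points along the fingers, y is the direction in which the jaws open and shut, and the axes are right-handed (so a half turn about x gives the same grasp; the last joint's range is limited). The gripper opens to 85 mm and grips with 20 to 120 N. Pads are 22 mm wide; open, the fingers measure 114 mm over their backs; the gripper's body (76 mm by 85 mm) begins 54 mm behind the grasp point. The pads swing forward as they close: fully open they stand 13 mm farther back than shut.
Start: joints at [-0.037, 0.264, 1.604, -0, 1.274, -0.037], TCP at [0.675, -0, 0.253] pointing down, gripper open.
Joint ranges: [-2.63, 2.63], [-0.94, 2.18], [0.31, 2.57], [-1.31, 4.45], [0, 2.66], [-2.55, 2.55]. Speed limits (rad/s): [2.57, 2.57, 3.14, 3.14, 3.14, 3.14].

### API

Orientations are given as a rotation vector (axis times angle).
In Python, from workcell import bot gives the robot as it stands. The module is installed in compiled form; this text tells all that it offers.
- The arm moves only by the tool arm_command, never from a script. Its argument "series" is a list that holds one entry, the list of rows, each a list of 7 numbers: the turn, a rotation vector about the tool's x, y, z in rad, then the shift along the tool's x, y, z in cm, then the opening, from 0 (shut) to 1 (fully open). In form: [[[rx, ry, rz, x, y, z, grip], ...]]. A call has 1 to 10 rows; each row shifts and turns the pose as measured when the row begins, along the tool's axes as they then stand; what a row does not reach is not made up. A row lasts 1/10 s, in which the tool goes at most 50 mm and 8.59 degrees, less where a joint would pass 70% of its speed; a pose out of reach is approached as far as the arm can. A call is refused whole if a number of a shift passes 5 or a number of a turn 0.15, either way. A call with a gripper value outside its range is refused whole. The fingers move at their own pace and stop on an object; "newtons" is the grip in N (left out, the last holds). Time passes only in rows, so rows that do not move let the fingers close. It gives the time, the measured TCP pose, the force and the opening at its end, in the units of the state.
- bot.read_state(): the state, without advancing time (a new reading comes with each control period).
- bot.read_camera(name): name is "scene" or "side" or "wrist"; returns (picture, depth): 384x512x3 uint8, blue, green, red; 384x512 float32, m along the optical axis (not along the pixel's ray), 0 where there is no reading.
- bot.camera_info(name): a dict with "K" (3x3 intrinsics, pixels), "extrinsics" (4x4, takes a point from camera to world coordinates). Camera axes: x right, y down, z forward; pixel columns grow to the right and rows downward; lengths in m; the calibration is good to about 2 mm. A picture is of the moment at which its call begins: read the wrist's pose just before it. camera_info takes no time and is no camera call; for the wrist camera it gives the pose at the moment of the call.
- bot.finish_job(): hands the job in, once; it reports no verdict.
The state is a dict: "time": time; "q": joint angles; "joint_vel": joint speeds; "joint_torque": joint torques, N m; "tool_pos": TCP position; "tcp_rot": TCP orientation; "wrist_force": force on the tool from outside, world axes, zero at the start; "torque": the same for the moment, N m; "width": opening from 0.0 (shut) to 1.0 (fully open).
Only numpy, scipy, OpenCV 4.12 (cv2) and the standard library are available. Lean on these libraries where they do the work, as an engineer would, in place of code of your own. Each camera call takes 0.05 s, during which the arm holds its last target.

### The job

Push the carriage with the vial fully home under the press head. Pull the press lever all the way down to seat the cap, then ease it slowly back up to its rest without letting it fly up. Finally bring the lever down again to the green band, where the lever stands level, and keep it pressed there: the program finishes while the gripper is still holding the lever down; leave the other things on the worktop undisturbed.

Things in the scene. Friction and masses are not known exactly. Their poses are not given: they have to be found in the camera images.
- press: bench capping press, white, bolted down; base 185 x 120 mm, 185 mm high. Origin on the worktop straight below the ram; its x axis points to the back of the press (away from the user), y to the left, z up. Column 35 to 71 mm behind the origin; the head covers x -27 to +71, y -29 to +29, z 125 to 185 mm. The lever is at its right side (-y), the carriage enters from the front (-x).
- push_plate (a point): middle of the front (user-side) face of the black upright plate at the front of the carriage; plate 54 mm wide, 12 mm thick, its top 20 mm above this point, its lower edge 32 mm below it; this point is 56 mm above the worktop. Pushing this face along the press's +x slides the carriage home.
- carriage (a joint): travel of the carriage along the press's +x in m: 0 pulled out (as found), 0.070 fully home against its stop. It slides with about 2.5 N of friction and stays where left.
- lever_grip (a point): centre of the lever's black grip, a bar 24 mm in diameter and 88 mm long that lies along the press's y axis (from y -109 to -197 mm), on a steel rod. It moves on an arc of 160 mm radius about lever_pivot; at rest it is 90 mm higher than the pivot, about 245 mm above the worktop. When the lever is level it is at the pivot's height, and fully down 47 mm below it.
- lever_pivot (a point): point on the lever's hinge axis (parallel to the press's y axis) in the plane of the grip's middle, 155 mm above the worktop, straight to the right of the ram. The grip is on its -x (user) side.
- lever (a joint): angle of the lever in rad: 0 at rest, raised 0.6 rad above level; grows as it is pulled down; 0.6 is level, the middle of the green band (band 0.50 to 0.70); 0.9 is the bottom stop. Its spring always drives it back up: about 4 N at the grip at rest rising to about 11 N fully down with the vial in place. Let go, it flies up.
- foot: round black rubber foot, 32 mm wide, on the sprung ram under the head; origin at the middle of its underside, 97 mm above the worktop at rest. It goes down 33 mm per rad of lever until it rests on the cap, then its spring (about 0.9 N per mm) gives way.
- vial: small amber vial, 30 mm wide, standing in the carriage's grey ring nest (17 mm inner radius, 15 mm deep); origin at the centre of its underside, z up. With its cap 62 mm tall at first, 58 mm with the cap seated.
- vial_cap (a joint): how far the aluminium cap with blue disc has been pressed on to the vial, in m: 0 as found, 0.004 fully seated; takes about 11 N and stays.
- brown_dropper: brown dropper bottle with red bulb, 38 x 108 mm, bystander; origin at the centre of its underside
- black_dropper: brown dropper bottle with black bulb, 38 x 108 mm, bystander; origin at the centre of its underside
- small_beaker: small glass beaker, 67 x 79 mm, bystander; origin at the centre of its underside
- white_bottle: white plastic bottle, 67 x 128 mm, bystander; origin at the centre of its underside
- amber_flask: conical glass flask with amber contents, 66 x 105 mm, bystander; origin at the centre of its underside
- tape: roll of tape lying flat, 98 x 25 mm, bystander; origin at the centre of its underside
Mind the look-alikes: they are no part of the job. Leave any pink or purple look-alike of the vial alone.

How it is judged:
By the outcome, as a careful person would: the job done as asked, in the order asked, and still so for the second after the job is handed in, while the arm keeps its last pose, push and grip.
It also fails if it takes over 58 s, if anything falls off the work surface, if the arm or the gripper's body presses on something with over 40 N, if the wrist force passes 120 N, or if a joint passes its speed limit or range.

## Working session

There is one attempt and no reset: what is moved stays moved. The work goes in short steps, Python scripts to look and compute and a tool call to move; the robot and the scene stay as the last step left them, time stands still between calls to the robot, and variables do not carry over. Pictures are saved under pics/ and viewed, and the job is handed in when it is done.

Besides the shell and the picture viewer there is one more tool, called after "Call:" as name([rows], argument=value, ...), one row to a line, values as JSON. arm_command: Moves the arm, as the interface text tells. Its arguments: {"type":"object","properties":{"series":{"type":"array"},"newtons":{"type":"number"}},"required":["series"]}

```bash
mkdir -p pics; python3 - <<'E'
from workcell import bot
import cv2,numpy as np
s=bot.read_state();print(s)
for n in("scene","side"):
    p,d=bot.read_camera(n);i=bot.camera_info(n);cv2.imwrite(f"pics/{n}0.png",p);np.savez(f"{n}0.npz",p=p,d=d,K=i["K"],E=i["extrinsics"]);print(n,i)
E
```

```text
{'time': 0.0, 'q': array([-3.69004283e-02,  2.64739674e-01,  1.60538911e+00, -2.17346696e-05,
        1.27370181e+00, -3.69440310e-02]), 'joint_vel': array([ 1.60863926e-03,  5.95399683e-04, -2.24811642e-03,  3.82007656e-04,
       -1.17847628e-04, -4.32777908e-05]), 'joint_torque': array([ 6.10465631e-04, -5.15121067e+01, -3.67308676e+01, -4.07824507e-05,
        1.31324201e-02,  1.46811578e-05]), 'tool_pos': array([6.74309916e-01, 1.65641134e-05, 2.51962902e-01]), 'tcp_rot': array([ 1.20814974,  1.21091605, -1.21078079]), 'wrist_force': array([-0.83708892,  1.04938464, -0.31505233]), 'torque': array([ 0.01636634,  0.02750094, -0.07043068]), 'width': 0.9989339367016297}
scene {'K': array([[399.40044518,   0.        , 254.71321371],
       [  0.        , 399.40044518, 187.84284537],
       [  0.        ,   0.        ,   1.        ]]), 'extrinsics': array([[-0.64639065, -0.53450039,  0.54450753, -0.02564108],
       [-0.76300537,  0.45410729, -0.4600102 ,  0.69690579],
       [-0.00138921, -0.71280846, -0.70135738,  0.97145963],
       [ 0.        ,  0.        ,  0.        ,  1.        ]])}
side {'K': array([[348.44257685,   0.        , 257.02268858],
       [  0.        , 348.44257685, 190.23241927],
       [  0.        ,   0.        ,   1.        ]]), 'extrinsics': array([[ 0.9062512 , -0.18988047,  0.37769587,  0.15807939],
       [-0.42264599, -0.38816725,  0.81896065, -0.78301127],
       [-0.00889547, -0.90181572, -0.43202926,  0.65251459],
       [ 0.        ,  0.        ,  0.        ,  1.        ]])}
```

View pics/scene0.png

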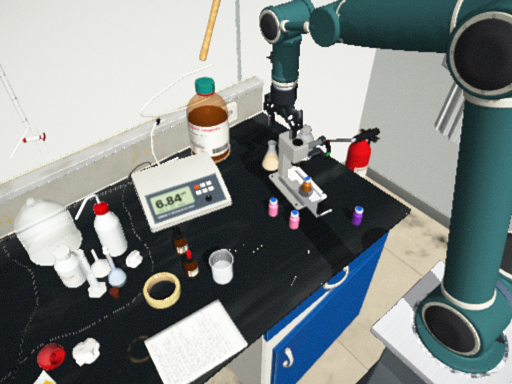

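View pics/side0.png

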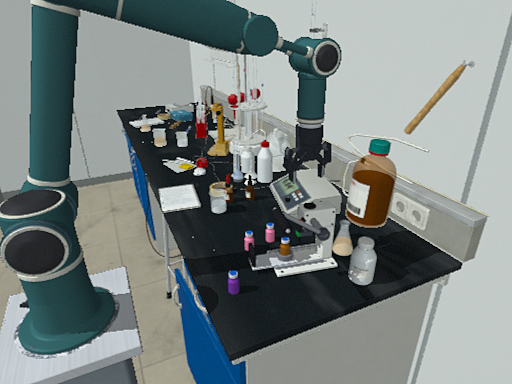

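The scene view shows the press at about (300,165) with its lever grip at (370,135). In the side view the press is at about (310,240). Next I'll enlarge both.

```bash
python3 - <<'E'
import cv2,numpy as np
for n,(u,v,w,h) in dict(scene=(245,100,160,120),side=(215,180,180,135)).items():
    z=np.load(f"{n}0.npz");c=z["p"][v:v+h,u:u+w];cv2.imwrite(f"pics/{n}0c.png",cv2.resize(c,(800,600),interpolation=cv2.INTER_CUBIC))
E
```

```text
(no output)
```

View pics/scene0c.png

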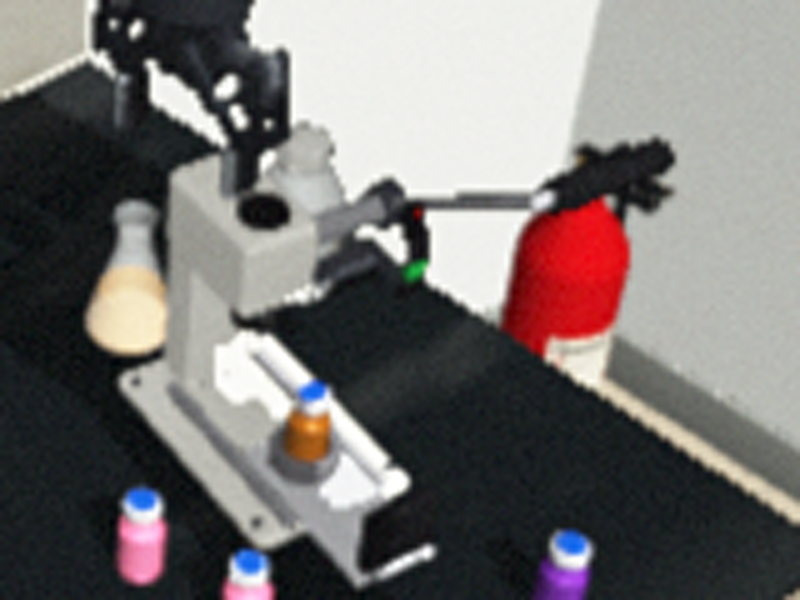

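View pics/side0c.png

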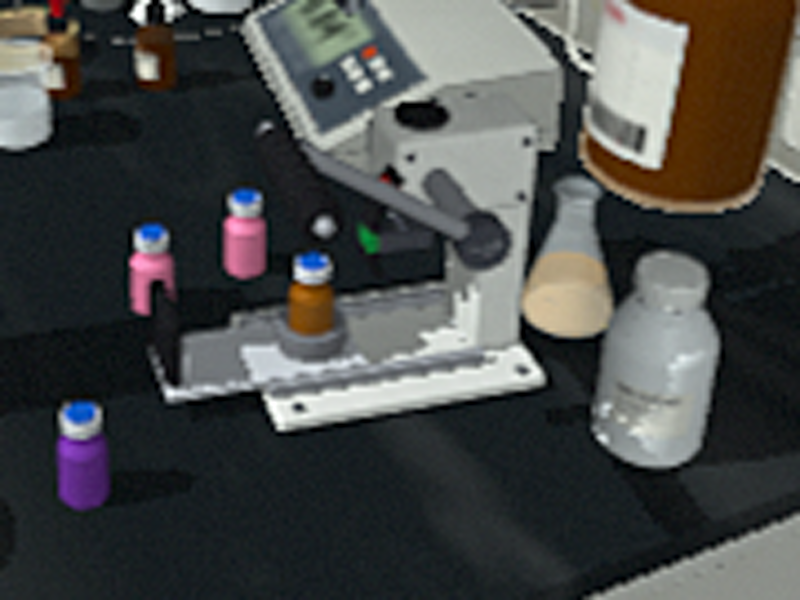

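```bash
cat > h.py <<'E'
import numpy as np
def P(z,u,v,Z=None,dz=None):
    K,E=z["K"],z["E"];r=E[:3,:3]@np.array([(u-K[0,2])/K[0,0],(v-K[1,2])/K[1,1],1]);o=E[:3,3]
    if Z is not None: return o+r*(Z-o[2])/r[2]
    d=z["d"][int(round(v)),int(round(u))]; return o+r*d
E
python3 - <<'E'
from h import *
np.set_printoptions(precision=4,suppress=True)
S=np.load("scene0.npz");D=np.load("side0.npz")
f=lambda n,x,y:(245+x/5,100+y/5) if n=='s' else (215+x*.225,180+y*.225)
for name,n,x,y,Z in [("hole",'s',265,210,.185),("hole",'d',422,112,.185),("gripA",'s',560,195,.245),("gripB",'s',660,155,.245),("gripmid",'s',610,175,.245),
 ("gripA",'d',322,220,.245),("gripB",'d',266,130,.245),("baseBL",'s',122,380,0.008),("baseFL",'s',258,545,.008),("baseFR",'d',275,430,0.008),("baseBR",'d',548,385,.008),("cap",'s',313,390,.075),("cap",'d',313,260,.075),
 ("plateL",'s',368,510,.076),("plateR",'s',408,482,.076),("plateTop",'d',150,285,.076),("plateTop2",'d',170,300,.076),("hub",'d',490,238,.155),("headFL",'s',237,235,.185),("headFR",'s',320,225,.185),("headBL",'s',170,175,.185),
 ("purple",'s',570,545,.06),("pink1",'s',143,500,.06),("pink2",'s',250,565,.06),("purple",'d',82,412,.06),("pink1",'d',245,195,.06),("pink2",'d',150,235,.06)]:
    z=S if n=='s' else D;u,v=f(n,x,y);print(name,n,round(u),round(v),P(z,u,v),P(z,u,v,Z))
E
```

```text
hole s 298 142 [ 0.6476 -0.0505  0.1929] [ 0.6544 -0.058   0.185 ]
hole d 310 205 [ 0.6556 -0.059   0.1894] [ 0.6603 -0.0521  0.185 ]
gripA s 357 139 [ 0.4953 -0.1366  0.251 ] [ 0.4996 -0.1435  0.245 ]
gripB s 377 131 [ 0.4806 -0.2112  0.2525] [ 0.4858 -0.2206  0.245 ]
gripmid s 367 135 [ 0.4881 -0.1737  0.2516] [ 0.4928 -0.1816  0.245 ]
gripA d 287 230 [ 0.4878 -0.2239  0.2478] [ 0.4901 -0.22    0.245 ]
gripB d 275 209 [ 0.4999 -0.1417  0.2545] [ 0.5081 -0.1264  0.245 ]
baseBL s 269 176 [ 0.7293 -0.0087  0.0143] [ 0.7343 -0.0134  0.008 ]
baseFL s 297 209 [0.5597 0.0233 0.0064] [0.5588 0.0245 0.008 ]
baseFR d 277 277 [ 0.5392 -0.0865 -0.0021] [ 0.5333 -0.0972  0.008 ]
baseBR d 338 267 [ 0.7239 -0.1265 -0.0004] [ 0.7165 -0.135   0.008 ]
cap s 308 178 [ 0.5811 -0.0386  0.0923] [ 0.5931 -0.0531  0.075 ]
cap d 285 238 [ 0.5895 -0.0417  0.0868] [ 0.5985 -0.0263  0.075 ]
plateL s 319 202 [0.4924 0.0024 0.0795] [ 0.4945 -0.0003  0.076 ]
plateR s 327 196 [ 0.5385 -0.0986  0.0009] [ 0.4949 -0.0371  0.076 ]
plateTop d 249 244 [ 0.4896 -0.0029  0.0729] [ 0.4879 -0.007   0.076 ]
plateTop2 d 253 248 [ 0.4925 -0.0284  0.0763] [ 0.4926 -0.028   0.076 ]
hub d 325 234 [ 0.6377 -0.1623  0.16  ] [ 0.6425 -0.156   0.155 ]
headFL s 292 147 [ 0.6478 -0.0269  0.1849] [ 0.6477 -0.0268  0.185 ]
headFR s 309 145 [ 0.638  -0.0938  0.1644] [ 0.621  -0.0736  0.185 ]
headBL s 279 135 [ 0.7268 -0.0432  0.1782] [ 0.7204 -0.0369  0.185 ]
purple s 359 209 [ 0.4027 -0.0862  0.0598] [ 0.4026 -0.086   0.06  ]
pink1 s 274 200 [0.5983 0.0923 0.0649] [0.6017 0.089  0.06  ]
pink2 s 295 213 [0.5165 0.0785 0.0635] [0.5186 0.0761 0.06  ]
purple d 233 273 [ 0.406  -0.0927  0.0634] [ 0.4075 -0.0887  0.06  ]
pink1 d 270 224 [0.6048 0.0862 0.0628] [0.6069 0.0903 0.06  ]
pink2 d 249 233 [0.5216 0.0703 0.0605] [0.5219 0.071  0.06  ]
```

Press yaw comes out at about -0.2 rad with its origin near (0.652,-0.055). The vial, hole, grip and base points all agree on this. The plate is near (0.49,-0.015). I'll move back over the plate with the gripper closed and look with the wrist camera.

Call:
arm_command([
  [[0, 0, 0, 0, -4.5, 0.2, 1], [0, 0, 0, 0, -4.5, 0.2, 0.5], [0, 0, 0, 0, -4.5, 0.2, 0], [0, 0, 0, 0, -4.5, 0.2, 0], [0, 0, 0, 0, -4, 0.2, 0], [0.1, 0, 0, 0, 0, 0, 0], [0.1, 0, 0, 0, 0, 0, 0], [0, 0, 0, 0, 0, 0, 0]],
], newtons=30)

```text
time: 0.9
tool_pos: [0.4415, -0.0099, 0.2432]
tcp_rot: [1.351, 1.116, -1.373]
wrist_force: [-0.5, 0.0, -0.1]
width: 0.001
```

```bash
python3 - <<'E'
from workcell import bot
import cv2,numpy as np
s=bot.read_state();print(s["time"],s["tool_pos"],s["tcp_rot"],s["wrist_force"],s["width"])
i=bot.camera_info("wrist");p,d=bot.read_camera("wrist");np.savez("wrist1.npz",p=p,d=d,K=i["K"],E=i["extrinsics"]);cv2.imwrite("pics/wrist1.png",p)
print(i["extrinsics"])
p,d=bot.read_camera("scene");i=bot.camera_info("scene");np.savez("scene1.npz",p=p,d=d,K=i["K"],E=i["extrinsics"]);cv2.imwrite("pics/scene1c.png",cv2.resize(p[80:230,230:430],(800,600),interpolation=2))
E
```

```text
0.9 [ 0.4415321  -0.00990841  0.24319179] [ 1.35128544  1.11577226 -1.3725046 ] [-0.47993687  0.00092419 -0.10251662] 0.001222263214010652
[[ 0.97840959 -0.19109055 -0.07873416  0.45951549]
 [-0.20616695 -0.9291082  -0.30700674  0.06922459]
 [-0.01448647  0.31661072 -0.94844493  0.36476377]
 [ 0.          0.          0.          1.        ]]
```

View pics/wrist1.png

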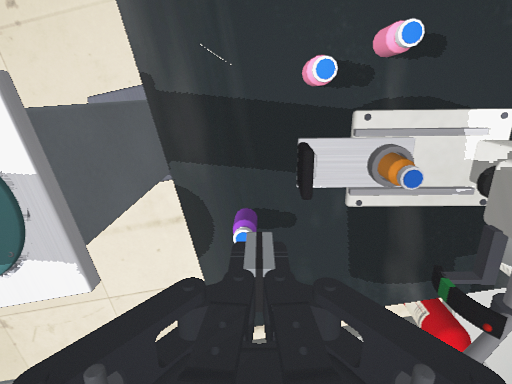

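View pics/scene1c.png

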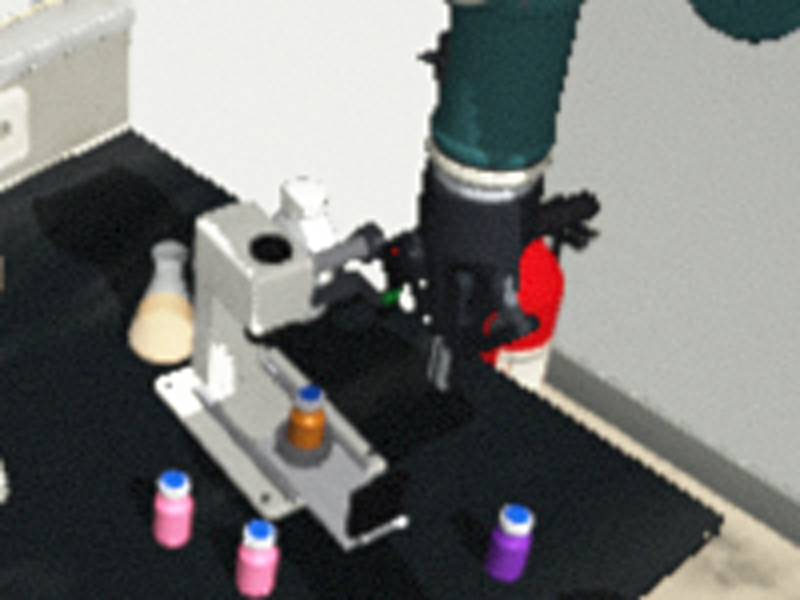

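The wrist image shows the plate at columns 299-314, rows 142-198, and the base's front screws at (368,117) and (359,204). Now converting these to positions.

```bash
python3 - <<'E'
from h import *
np.set_printoptions(precision=4,suppress=True)
W=np.load("wrist1.npz")
for n,u,v,Z in [("plTL",300,143,.076),("plTR",300,197,.076),("plB",314,146,.076),("plBR",313,193,.076),("scrFL",368,117,.008),("scrFR",359,204,.008),("scrBR",484,202,.008),("scrBL",505,116,.008),("baseR1",347,206,.008),("baseR2",485,206,.008),("cap",412,179,.085),("baseL1",355,111,.008),("baseL2",511,111,.008)]:
    print(n,P(W,u,v),P(W,u,v,Z))
# fit base top edge and plate top pts
K,E,d=W["K"],W["E"],W["d"]
v,u=np.mgrid[:384,:512];c=np.stack([(u-K[0,2])/K[0,0]*d,(v-K[1,2])/K[1,1]*d,d],-1)
X=c@E[:3,:3].T+E[:3,3]
m=(u>290)&(u<330)&(v>135)&(v<205)&(X[...,2]>.068)&(X[...,2]<.085);q=X[m];print(m.sum(),q.min(0),q.max(0),q.mean(0),np.median(q[:,2]))
import cv2;print(cv2.minAreaRect((q[:,:2]*1000).astype(np.float32)))
E
```

```text
plTL [0.4887 0.0059 0.035 ] [0.4851 0.0137 0.076 ]
plTR [ 0.4801 -0.0713  0.0008] [ 0.4758 -0.0423  0.076 ]
plB [ 0.5049 -0.0027  0.0255] [0.4981 0.008  0.076 ]
plBR [ 0.4977 -0.0692  0.0006] [ 0.4898 -0.0406  0.076 ]
scrFL [0.5715 0.0162 0.0176] [0.5746 0.0147 0.008 ]
scrFR [ 0.5505 -0.089   0.0178] [ 0.5531 -0.0935  0.008 ]
scrBR [ 0.7044 -0.1182  0.0166] [ 0.7104 -0.1229  0.008 ]
scrBL [ 0.7236 -0.0145  0.0178] [ 0.7311 -0.0169  0.008 ]
baseR1 [ 0.5391 -0.0963  0.001 ] [ 0.5376 -0.0931  0.008 ]
baseR2 [ 0.7166 -0.1325  0.0013] [ 0.7119 -0.1288  0.008 ]
cap [ 0.5842 -0.0401  0.0905] [ 0.5867 -0.0423  0.085 ]
baseL1 [0.5596 0.0251 0.0107] [0.5604 0.0247 0.008 ]
baseL2 [ 0.7312 -0.0106  0.0162] [ 0.7376 -0.0124  0.008 ]
609 [ 0.4768 -0.0467  0.0682] [0.4967 0.0061 0.0789] [ 0.4865 -0.0189  0.076 ] 0.07644379483932029
((487.1145324707031, -20.244478225708008), (52.99870681762695, 12.532419204711914), 78.65673828125)
```

Plate centre is (0.487,-0.020) at yaw -0.198. The plate measures 53x12.5 mm with its top at 76 mm, which matches. Face is at press x≈-0.175 and the press origin at (0.653,-0.054). The TCP already stands in front of the face, so I'll go straight down.

Call:
arm_command([
  [[0, 0, 0, 4.5, 0, 0, 0], [0, 0, 0, 4.5, 0, 0, 0], [0, 0, 0, 4.5, 0, 0, 0], [0, 0, 0, 4, 0, 0, 0], [0, 0, 0, 0.5, 0, 0, 0], [0, 0, 0, 0, 1, 0, 0]],
])

```text
time: 1.6
tool_pos: [0.4559, -0.0119, 0.0615]
tcp_rot: [1.345, 1.118, -1.355]
wrist_force: [0.4, -0.4, 0.2]
width: -0.003
```

Call:
arm_command([
  [[0, 0, 0, 0, 0.6, 0, 0], [0, 0, 0, 0, 0.6, 0, 0], [0, 0, 0, 0, 0.8, 0, 0], [0, 0, 0, 0, 0.8, 0, 0], [0, 0, 0, 0, 0.8, 0, 0], [0, 0, 0, 0, 0.8, 0, 0], [0, 0, 0, 0, 0.8, 0, 0], [0, 0, 0, 0, 0.8, 0, 0]],
])

```text
time: 2.4
tool_pos: [0.5224, -0.0245, 0.0666]
tcp_rot: [1.345, 1.117, -1.351]
wrist_force: [-2.4, 0.5, -0.6]
width: -0.004
```

Call:
arm_command([
  [[0, 0, 0, 0.2, 0.6, 0, 0], [0, 0, 0, 0.1, 0.4, 0, 0], [0, 0, 0, 0.1, 0.4, 0, 0], [0, 0, 0, 0, 0.4, 0, 0]],
])

```text
time: 2.8
tool_pos: [0.5374, -0.0272, 0.0639]
tcp_rot: [1.34, 1.127, -1.361]
wrist_force: [-20.8, 3.9, 16.9]
width: -0.0
```

The force jumped to 21 N where the stop was expected, with TCP press x at -0.118. I'll hold briefly, back off, rise and check.

Call:
arm_command([
  [[0, 0, 0, 0, 0.1, 0, 0], [0, 0, 0, 0, -1, 0, 0], [0, 0, 0, 0, -2.5, 0, 0], [0, 0, 0, 0, -4, 0, 0], [0, 0, 0, -4.5, 0, 0, 0], [0, 0, 0, -4.5, 0, 0, 0], [0, 0, 0, -4.5, 0, 0, 0], [0, 0, 0, -4.5, 0, 0, 1]],
])

```text
time: 3.6
tool_pos: [0.4527, -0.0119, 0.2367]
tcp_rot: [1.329, 1.143, -1.378]
wrist_force: [1.3, -0.6, 0.2]
width: 0.157
```

```bash
python3 - <<'E'
from workcell import bot
import cv2,numpy as np
s=bot.read_state();print(s["time"],s["tool_pos"],s["tcp_rot"],s["wrist_force"],s["width"])
ims=[]
for n in("wrist","side"):
    i=bot.camera_info(n);p,d=bot.read_camera(n);np.savez(n+"2.npz",p=p,d=d,K=i["K"],E=i["extrinsics"]);ims.append(p)
cv2.imwrite("pics/wrist2.png",ims[0]);cv2.imwrite("pics/side2c.png",cv2.resize(ims[1][180:315,215:395],(800,600),interpolation=2))
E
```

```text
3.6 [ 0.45271755 -0.01185509  0.23668916] [ 1.32928516  1.143187   -1.37802696] [ 1.29697128 -0.55222206  0.23149656] 0.15748984572101582
```

View pics/wrist2.png

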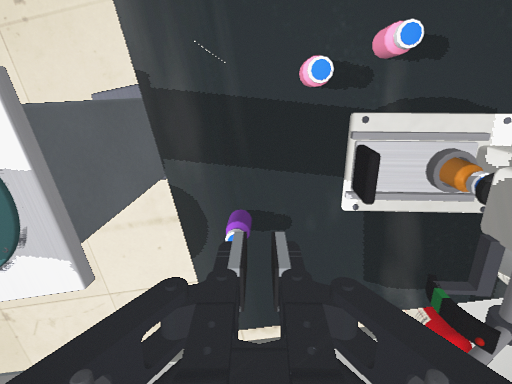

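View pics/side2c.png

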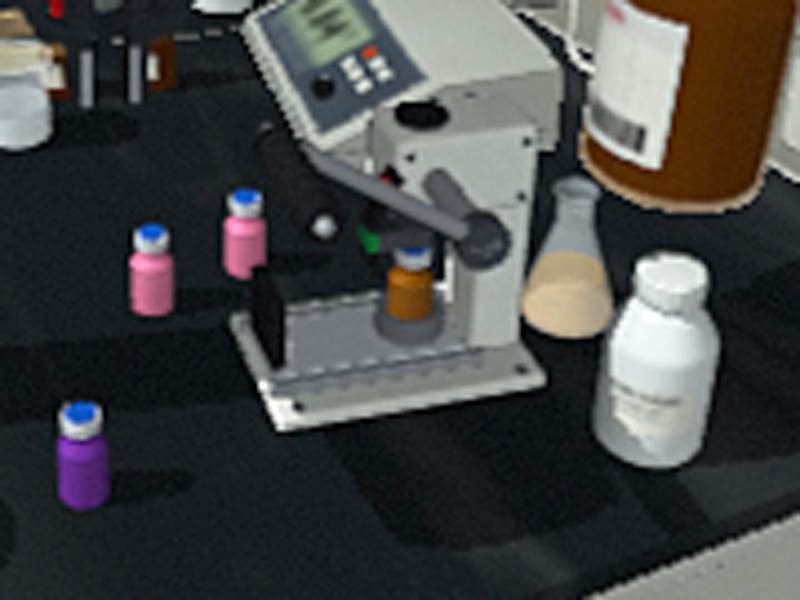

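The carriage is home: the plate now sits over the base at wrist (367,173), and the vial is upright under the foot. Pinks and purple haven't moved. Next I'll fit the grip's axis from the point clouds.

```bash
python3 - <<'E'
from h import *
from scipy.optimize import least_squares
np.set_printoptions(precision=4,suppress=True)
th=-.198;O=np.array([.6528,-.0539,0]);R=np.array([[np.cos(th),-np.sin(th),0],[np.sin(th),np.cos(th),0],[0,0,1]])
for n in("scene0","side0","side2"):
    W=np.load(n+".npz");K,E,d=W["K"],W["E"],W["d"]
    v,u=np.mgrid[:384,:512];c=np.stack([(u-K[0,2])/K[0,0]*d,(v-K[1,2])/K[1,1]*d,d],-1)
    X=(c@E[:3,:3].T+E[:3,3]-O)@R
    m=(d>0)&(abs(X[...,0]+.132)<.03)&(X[...,1]<-.11)&(X[...,1]>-.2)&(abs(X[...,2]-.245)<.03);q=X[m]
    print(n,m.sum(),q.min(0),q.max(0),q.mean(0))
    r=least_squares(lambda p:np.hypot(q[:,0]-p[0],q[:,2]-p[1])-.012,[-.132,.245],loss="soft_l1",f_scale=.002);print(r.x)
    print(m.sum(), u[m].min(),u[m].max(),v[m].min(),v[m].max())
E
```

```text
scene0 198 [-0.1428 -0.1997  0.2371] [-0.1188 -0.1101  0.2601] [-0.1347 -0.1515  0.2526]
[-0.1287  0.246 ]
198 352 379 127 142
side0 277 [-0.1397 -0.1997  0.235 ] [-0.1161 -0.1106  0.2579] [-0.1305 -0.1655  0.2514]
[-0.1269  0.2442]
277 273 292 208 234
side2 274 [-0.1398 -0.2     0.2341] [-0.1159 -0.1102  0.258 ] [-0.1305 -0.165   0.2515]
[-0.1268  0.2443]
274 273 292 208 234
```

```bash
cat > go.py <<'E'
from workcell import bot
import numpy as np
from scipy.spatial.transform import Rotation as Ro
np.set_printoptions(precision=4,suppress=True)
th=-.198;c,s=np.cos(th),np.sin(th);O=np.array([.6528,-.0539,0]);R=np.array([[c,-s,0],[s,c,0],[0,0,1]])
Rt=np.array([[0,c,s],[0,s,-c],[-1,0,0]])  # tool x down, y=press x, z=-press y
def rep(tx,ty,tz):
    st=bot.read_state();T=Ro.from_rotvec(st["tcp_rot"]).as_matrix();p=st["tool_pos"]
    print("t",st["time"],"press",(p-O)@R,"F press",st["wrist_force"]@R,"w",st["width"])
    print("shift cm",T.T@(O+R@np.array([tx,ty,tz])-p)*100,"turn",Ro.from_matrix(T.T@Rt).as_rotvec())
E
python3 -c "
from go import *;rep(-.130,-.155,.305);rep(-.130,-.155,.248)"
```

```text
t 3.7 press [-0.1991  0.0025  0.2431] F press [0.5965 0.0477 0.4141] w 0.3298756596155496
shift cm [-6.3298  6.6215 15.8158] turn [0.0081 0.0018 0.025 ]
t 3.7 press [-0.1991  0.0025  0.2431] F press [0.5965 0.0477 0.4141] w 0.3298756596155496
shift cm [-0.6316  6.764  15.8061] turn [0.0081 0.0018 0.025 ]
```

Call:
arm_command([
  [[0.008, 0.002, 0.025, -4, 0, 0, 1], [0, 0, 0, -2.5, 0, 1, 1], [0, 0, 0, 0, 1.5, 4, 1], [0, 0, 0, 0, 1.7, 4, 1], [0, 0, 0, 0, 1.7, 4, 1], [0, 0, 0, 0, 1.7, 3, 1], [0, 0, 0, 0, 0, 0, 1]],
])

```text
time: 4.4
tool_pos: [0.4976, -0.1879, 0.3137]
tcp_rot: [1.358, 1.092, -1.334]
wrist_force: [0.7, -0.0, 0.1]
width: 1.001
```

```bash
python3 - <<'E'
from go import *
import cv2
rep(-.130,-.155,.248)
p,d=bot.read_camera("side");cv2.imwrite("pics/side3c.png",cv2.resize(p[120:300,200:440],(800,600),interpolation=2))
E
```

```text
t 4.4 press [-0.1258 -0.1619  0.3137] F press [0.6609 0.1108 0.0883] w 1.0008832683700553
shift cm [ 6.5537 -0.5705 -0.7034] turn [ 0.0051  0.0012 -0.0232]
```

View pics/side3c.png

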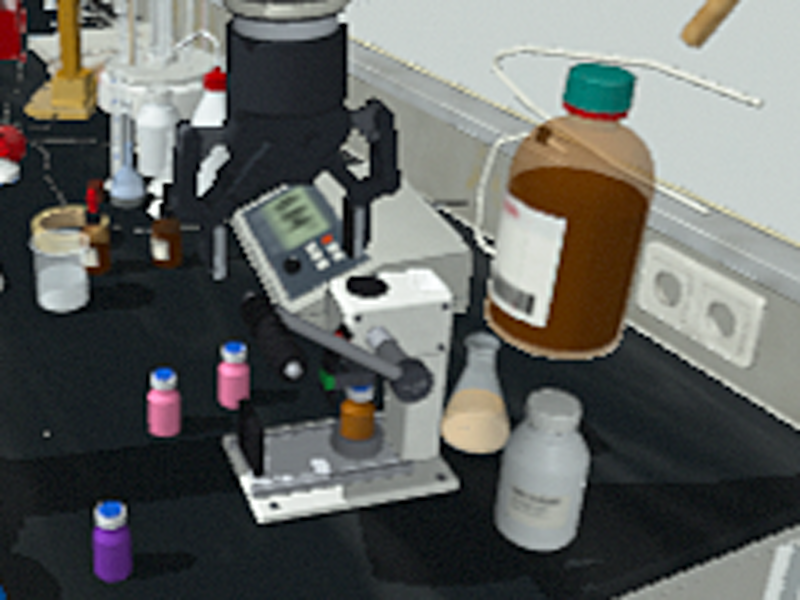

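The open fingers, at (218,250) and (355,215), straddle the grip at (272,335). Going down and closing.

Call:
arm_command([
  [[0, 0, -0.023, 2.5, -0.5, -0.5, 1], [0, 0, 0, 2.5, 0, 0, 1], [0, 0, 0, 1.5, 0, 0, 1], [0, 0, 0, 0, 0, 0, 0.6]],
])

```text
time: 4.85
tool_pos: [0.4919, -0.1761, 0.2423]
tcp_rot: [1.348, 1.117, -1.35]
wrist_force: [-0.5, 0.3, -0.4]
width: 0.858
```

```bash
python3 - <<'E'
from go import *
rep(-.130,-.155,.248)
E
```

```text
t 4.85 press [-0.1337 -0.1514  0.2423] F press [-0.5835  0.1404 -0.4274] w 0.857863010302113
shift cm [-0.5723  0.3643  0.3596] turn [ 0.0074 -0.0018  0.0038]
```

Call:
arm_command([
  [[0, 0, 0, -0.4, 0.3, 0.3, 0.4], [0, 0, 0, 0, 0, 0, 0.2], [0, 0, 0, 0, 0, 0, 0], [0, 0, 0, 0, 0, 0, 0], [0, 0, 0, 0, 0, 0, 0]],
], newtons=40)

```text
time: 5.35
tool_pos: [0.4954, -0.1775, 0.2466]
tcp_rot: [1.347, 1.117, -1.346]
wrist_force: [0.3, -0.2, -5.0]
width: 0.268
```

```bash
python3 - <<'E'
from go import *
import cv2
rep(-.130,-.155,.248)
p,d=bot.read_camera("side");cv2.imwrite("pics/side4c.png",cv2.resize(p[120:300,200:440],(800,600),interpolation=2))
E
```

```text
t 5.35 press [-0.13   -0.1521  0.2466] F press [ 0.3304 -0.1053 -5.003 ] w 0.26813755140219314
shift cm [-0.1367 -0.0021  0.2858] turn [ 0.0106 -0.0017  0.0017]
```

View pics/side4c.png

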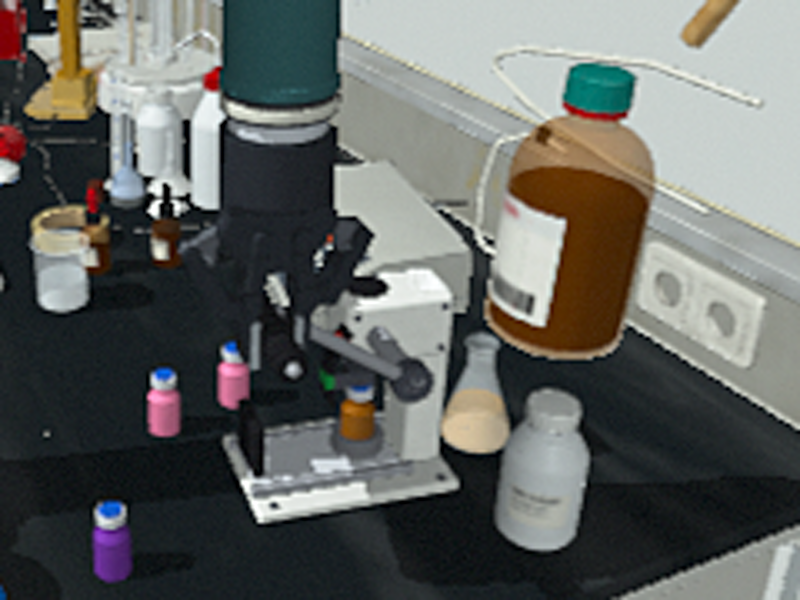

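Gripped: opening is about 23 mm on the 24 mm bar, and the measured z agrees. I'll pull along the arc in steps, checking in between.

Call:
arm_command([
  [[0, 0, 0, 0.7, -0.4, 0, 0], [0, 0, 0, 0.7, -0.4, 0, 0], [0, 0, 0, 0.7, -0.4, 0, 0], [0, 0, 0, 0.7, -0.3, 0, 0], [0, 0, 0, 0.8, -0.3, 0, 0], [0, 0, 0, 0.8, -0.3, 0, 0]],
])

```text
time: 6.0
tool_pos: [0.48, -0.1745, 0.2154]
tcp_rot: [1.356, 1.099, -1.333]
wrist_force: [-3.3, 1.3, 9.3]
width: 0.266
```

```bash
cat >> go.py <<'E'
def arc():
    st=bot.read_state();p=(st["tool_pos"]-O)@R
    f=np.arctan2(p[2]-.1563,.002-p[0]);print("lever",.6-f,"radius",np.hypot(p[2]-.1563,.002-p[0]))
    for L in (0,.3,.6,.7,.92):
        print("L",L,end=" ");rep(.002-.16*np.cos(.6-L),-.152,.1563+.16*np.sin(.6-L))
E
python3 -c "
from go import *;arc()"
```

```text
lever 0.21933641018791555 radius 0.15911007842788288
L 0 t 6.0 press [-0.1457 -0.1523  0.2154] F press [-3.5258  0.6251  9.2797] w 0.26570578445272186
shift cm [-3.0922  1.6263 -0.0202] turn [ 0.0084 -0.0016 -0.0191]
L 0.3 t 6.0 press [-0.1457 -0.1523  0.2154] F press [-3.5258  0.6251  9.2797] w 0.26570578445272186
shift cm [ 1.1732 -0.5356 -0.0313] turn [ 0.0084 -0.0016 -0.0191]
L 0.6 t 6.0 press [-0.1457 -0.1523  0.2154] F press [-3.5258  0.6251  9.2797] w 0.26570578445272186
shift cm [ 5.887  -1.3405 -0.0302] turn [ 0.0084 -0.0016 -0.0191]
L 0.7 t 6.0 press [-0.1457 -0.1523  0.2154] F press [-3.5258  0.6251  9.2797] w 0.26570578445272186
shift cm [ 7.4856 -1.2911 -0.0271] turn [ 0.0084 -0.0016 -0.0191]
L 0.92 t 6.0 press [-0.1457 -0.1523  0.2154] F press [-3.5258  0.6251  9.2797] w 0.26570578445272186
shift cm [10.9347 -0.6246 -0.0157] turn [ 0.0084 -0.0016 -0.0191]
```

Tracks the arc with the radius at 159 mm, but each row achieves only about 70% of its shift under load. Continuing.

Call:
arm_command([
  [[0, 0, 0, 0.9, -0.4, 0, 0], [0, 0, 0, 0.9, -0.35, 0, 0], [0, 0, 0, 0.9, -0.3, 0, 0], [0, 0, 0, 0.9, -0.25, 0, 0], [0, 0, 0, 0.9, -0.2, 0, 0], [0, 0, 0, 0.9, -0.1, 0, 0], [0, 0, 0, 0.9, 0, 0, 0]],
])

```text
time: 6.7
tool_pos: [0.469, -0.1724, 0.1672]
tcp_rot: [1.364, 1.083, -1.322]
wrist_force: [-10.3, 2.7, 10.2]
width: 0.265
```

```bash
python3 -c "
from go import *;arc()"
```

```text
lever 0.5313071519406145 radius 0.15925096119742388
L 0 t 6.7 press [-0.1569 -0.1524  0.1672] F press [-10.6664   0.5896  10.2344] w 0.26453258602466806
shift cm [-7.8362  2.975  -0.0309] turn [ 0.0061 -0.0013 -0.0371]
L 0.3 t 6.7 press [-0.1569 -0.1524  0.1672] F press [-10.6664   0.5896  10.2344] w 0.26453258602466806
shift cm [-3.6104  0.7368 -0.0385] turn [ 0.0061 -0.0013 -0.0371]
L 0.6 t 6.7 press [-0.1569 -0.1524  0.1672] F press [-10.6664   0.5896  10.2344] w 0.26453258602466806
shift cm [ 1.0882 -0.1527 -0.0371] turn [ 0.0061 -0.0013 -0.0371]
L 0.7 t 6.7 press [-0.1569 -0.1524  0.1672] F press [-10.6664   0.5896  10.2344] w 0.26453258602466806
shift cm [ 2.6874 -0.132  -0.0347] turn [ 0.0061 -0.0013 -0.0371]
L 0.92 t 6.7 press [-0.1569 -0.1524  0.1672] F press [-10.6664   0.5896  10.2344] w 0.26453258602466806
shift cm [ 6.1479  0.4723 -0.026 ] turn [ 0.0061 -0.0013 -0.0371]
```

Call:
arm_command([
  [[0, 0, -0.01, 0.9, -0.2, 0, 0], [0, 0, -0.01, 0.9, -0.1, 0, 0], [0, 0, -0.01, 0.9, -0.05, 0, 0], [0, 0, 0, 0.9, 0, 0, 0], [0, 0, 0, 0.9, 0.05, 0, 0], [0, 0, 0, 0.9, 0.1, 0, 0], [0, 0, 0, 0.9, 0.1, 0, 0]],
])

```text
time: 7.4
tool_pos: [0.471, -0.1728, 0.117]
tcp_rot: [1.358, 1.099, -1.338]
wrist_force: [-5.1, 3.4, 10.5]
width: 0.269
```

```bash
python3 -c "
from go import *;arc()" | grep -v '^L 0.[37]'
```

```text
lever 0.8451868037131633 radius 0.16171601722697684
L 0 t 7.4 press [-0.1549 -0.1524  0.117 ] F press [-5.6373  2.2995 10.509 ] w 0.26885605138171986
shift cm [-12.9179   2.6918  -0.0473] turn [ 0.0041 -0.0016 -0.0162]
shift cm [-8.6461  0.5425 -0.0491] turn [ 0.0041 -0.0016 -0.0162]
L 0.6 t 7.4 press [-0.1549 -0.1524  0.117 ] F press [-5.6373  2.2995 10.509 ] w 0.26885605138171986
shift cm [-3.9299 -0.2484 -0.0445] turn [ 0.0041 -0.0016 -0.0162]
shift cm [-2.3315 -0.1943 -0.0416] turn [ 0.0041 -0.0016 -0.0162]
L 0.92 t 7.4 press [-0.1549 -0.1524  0.117 ] F press [-5.6373  2.2995 10.509 ] w 0.26885605138171986
shift cm [ 1.1156  0.4824 -0.0332] turn [ 0.0041 -0.0016 -0.0162]
```

Call:
arm_command([
  [[0, 0, 0, 0.8, 0.2, 0, 0], [0, 0, 0, 0.8, 0.2, 0, 0], [0, 0, 0, 0.8, 0.2, 0, 0]],
])

```text
time: 7.7
tool_pos: [0.4745, -0.1736, 0.1009]
tcp_rot: [1.356, 1.105, -1.343]
wrist_force: [-20.6, 7.7, 42.1]
width: 0.267
```

```bash
python3 -c "
from go import *;arc()" | grep -v '^L 0.[37]'
```

```text
lever 0.9470121615508094 radius 0.16298890453641723
L 0 t 7.7 press [-0.1513 -0.1524  0.1009] F press [-21.6691   3.4819  42.088 ] w 0.26729060126389487
shift cm [-14.5571   2.2559  -0.0646] turn [ 0.0042 -0.0023 -0.0092]
shift cm [-10.2705   0.1365  -0.0633] turn [ 0.0042 -0.0023 -0.0092]
L 0.6 t 7.7 press [-0.1513 -0.1524  0.1009] F press [-21.6691   3.4819  42.088 ] w 0.26729060126389487
shift cm [-5.5489 -0.6215 -0.0554] turn [ 0.0042 -0.0023 -0.0092]
shift cm [-3.9509 -0.5563 -0.0514] turn [ 0.0042 -0.0023 -0.0092]
L 0.92 t 7.7 press [-0.1513 -0.1524  0.1009] F press [-21.6691   3.4819  42.088 ] w 0.26729060126389487
shift cm [-0.5086  0.1444 -0.0405] turn [ 0.0042 -0.0023 -0.0092]
```

The force rose sharply to 42 N, so this is the bottom stop. I'll relax a little, hold and look.

Call:
arm_command([
  [[0, 0, 0, 0.1, -0.1, 0, 0], [0, 0, 0, 0.1, -0.1, 0, 0]],
])

```text
time: 7.9
tool_pos: [0.4728, -0.1732, 0.1066]
tcp_rot: [1.356, 1.106, -1.343]
wrist_force: [-4.2, 2.8, 16.1]
width: 0.265
```

```bash
python3 - <<'E'
from go import *
import cv2
rep(-.15,-.152,.108)
p,d=bot.read_camera("side");cv2.imwrite("pics/side5c.png",cv2.resize(p[180:300,230:390],(800,600),interpolation=2))
p,d=bot.read_camera("scene");cv2.imwrite("pics/scene5c.png",cv2.resize(p[80:230,230:430],(800,600),interpolation=2))
E
```

```text
t 7.9 press [-0.153  -0.1524  0.1066] F press [-4.7098  1.9573 16.1005] w 0.26489589990767604
shift cm [-0.1339  0.3037 -0.0343] turn [ 0.004  -0.003  -0.0083]
```

View pics/side5c.png

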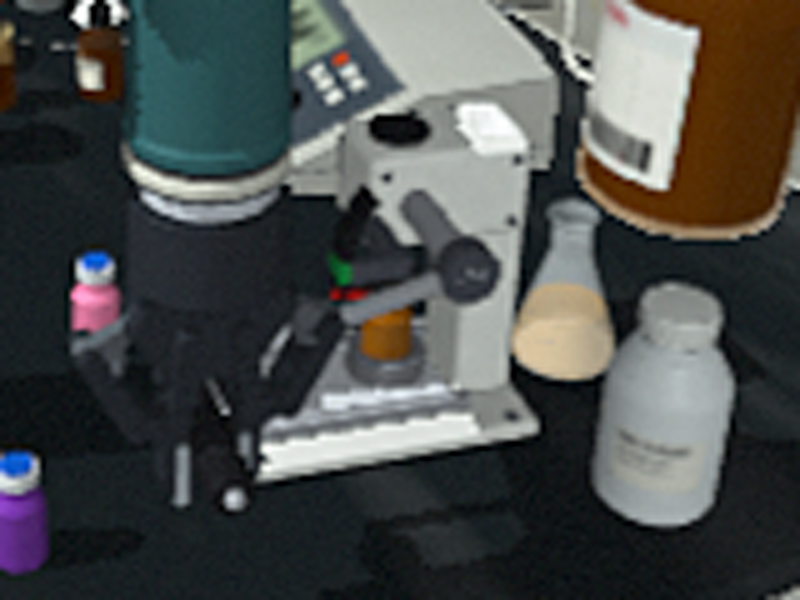

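View pics/scene5c.png

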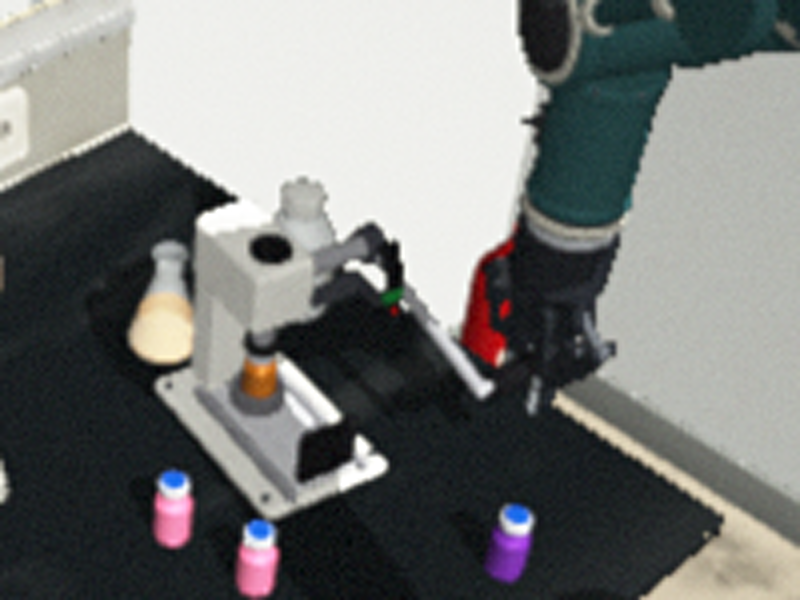

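The lever points below the green band and the foot is down on the cap. The force jump marked the bottom stop. Now I'll ease it up slowly, with a few rows first to see the rate.

Call:
arm_command([
  [[0, 0, 0, -0.1, -0.1, 0, 0], [0, 0, 0, -0.2, -0.1, 0, 0], [0, 0, 0, -0.2, -0.1, 0, 0], [0, 0, 0, -0.2, -0.1, 0, 0]],
])

```text
time: 8.4
tool_pos: [0.47, -0.1727, 0.1192]
tcp_rot: [1.358, 1.103, -1.34]
wrist_force: [3.4, 1.6, 4.6]
width: 0.268
```

```bash
python3 -c "
from go import *;arc()" | grep -v '^L 0.[37]'
```

```text
lever 0.8306738399424173 radius 0.162122835071005
L 0 t 8.4 press [-0.1558 -0.1524  0.1192] F press [3.069  2.213  4.6215] w 0.26770893843686466
shift cm [-12.7067   2.7411  -0.0644] turn [ 0.004  -0.0029 -0.0128]
shift cm [-8.4278  0.6059 -0.0606] turn [ 0.004  -0.0029 -0.0128]
L 0.6 t 8.4 press [-0.1558 -0.1524  0.1192] F press [3.069  2.213  4.6215] w 0.26770893843686466
shift cm [-3.709  -0.1694 -0.05  ] turn [ 0.004  -0.0029 -0.0128]
shift cm [-2.1108 -0.1099 -0.0451] turn [ 0.004  -0.0029 -0.0128]
L 0.92 t 8.4 press [-0.1558 -0.1524  0.1192] F press [3.069  2.213  4.6215] w 0.26770893843686466
shift cm [ 1.334   0.5782 -0.0324] turn [ 0.004  -0.0029 -0.0128]
```

Call:
arm_command([
  [[0, 0, 0, -0.3, -0.03, 0, 0], [0, 0, 0, -0.3, -0.03, 0, 0], [0, 0, 0, -0.3, -0.03, 0, 0], [0, 0, 0, -0.3, 0, 0, 0], [0, 0, 0, -0.3, 0, 0, 0], [0, 0, 0, -0.3, 0, 0, 0], [0, 0, 0, -0.3, 0, 0, 0], [0, 0, 0, -0.3, 0, 0, 0]],
])

```text
time: 9.2
tool_pos: [0.468, -0.1722, 0.1437]
tcp_rot: [1.357, 1.105, -1.341]
wrist_force: [2.5, 0.8, 0.1]
width: 0.265
```

```bash
python3 -c "
from go import *;arc()" | grep -v '^L 0.[7]'
```

```text
lever 0.6785875230593721 radius 0.160436233013777
L 0 t 9.2 press [-0.1579 -0.1524  0.1437] F press [2.2615 1.2486 0.148 ] w 0.26515196450485984
shift cm [-10.264    2.8962  -0.0616] turn [ 0.004  -0.0034 -0.0104]
L 0.3 t 9.2 press [-0.1579 -0.1524  0.1437] F press [2.2615 1.2486 0.148 ] w 0.26515196450485984
shift cm [-5.98    0.7714 -0.0555] turn [ 0.004  -0.0034 -0.0104]
L 0.6 t 9.2 press [-0.1579 -0.1524  0.1437] F press [2.2615 1.2486 0.148 ] w 0.26515196450485984
shift cm [-1.2594  0.0074 -0.0426] turn [ 0.004  -0.0034 -0.0104]
shift cm [ 0.3387  0.0707 -0.0369] turn [ 0.004  -0.0034 -0.0104]
L 0.92 t 9.2 press [-0.1579 -0.1524  0.1437] F press [2.2615 1.2486 0.148 ] w 0.26515196450485984
shift cm [ 3.7818  0.767  -0.0225] turn [ 0.004  -0.0034 -0.0104]
```

Call:
arm_command([
  [[0, 0, 0, -0.4, 0, 0, 0], [0, 0, 0, -0.4, 0, 0, 0], [0, 0, 0, -0.4, 0, 0, 0], [0, 0, 0, -0.4, 0, 0, 0], [0, 0, 0, -0.4, 0.05, 0, 0], [0, 0, 0, -0.4, 0.05, 0, 0], [0, 0, 0, -0.4, 0.1, 0, 0], [0, 0, 0, -0.4, 0.1, 0, 0], [0, 0, 0, -0.4, 0.1, 0, 0], [0, 0, 0, -0.4, 0.1, 0, 0]],
])

```text
time: 10.2
tool_pos: [0.4751, -0.1736, 0.1868]
tcp_rot: [1.36, 1.1, -1.337]
wrist_force: [6.4, 0.2, -2.9]
width: 0.263
```

```bash
python3 - <<'E' | grep -v '^L 0.[67]'
from go import *
import cv2
arc()
p,d=bot.read_camera("side");cv2.imwrite("pics/side6c.png",cv2.resize(p[180:300,230:390],(800,600),interpolation=2))
E
```

```text
lever 0.4031266662570604 radius 0.15572851203288468
L 0 t 10.2 press [-0.1507 -0.1523  0.1868] F press [ 6.2013  1.4085 -2.9443] w 0.2628243580426515
shift cm [-5.9531  2.1653 -0.0474] turn [ 0.0036 -0.0035 -0.0165]
L 0.3 t 10.2 press [-0.1507 -0.1523  0.1868] F press [ 6.2013  1.4085 -2.9443] w 0.2628243580426515
shift cm [-1.6821  0.0145 -0.04  ] turn [ 0.0036 -0.0035 -0.0165]
shift cm [ 3.0338 -0.778  -0.0262] turn [ 0.0036 -0.0035 -0.0165]
shift cm [ 4.6322 -0.7245 -0.0203] turn [ 0.0036 -0.0035 -0.0165]
L 0.92 t 10.2 press [-0.1507 -0.1523  0.1868] F press [ 6.2013  1.4085 -2.9443] w 0.2628243580426515
shift cm [ 8.0795 -0.049  -0.0057] turn [ 0.0036 -0.0035 -0.0165]
```

View pics/side6c.png

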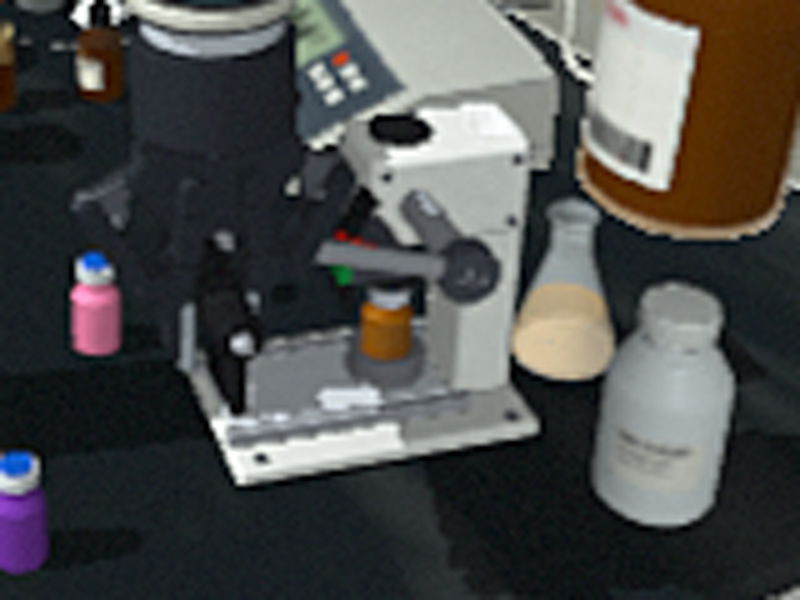

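Still held: the bar is between the fingers and the lever is just above the green band. Continuing up towards rest.

Call:
arm_command([
  [[0, 0, 0, -0.4, 0.15, 0, 0], [0, 0, 0, -0.4, 0.15, 0, 0], [0, 0, 0, -0.4, 0.15, 0, 0], [0, 0, 0, -0.4, 0.15, 0, 0], [0, 0, 0, -0.4, 0.15, 0, 0], [0, 0, 0, -0.4, 0.2, 0, 0], [0, 0, 0, -0.4, 0.2, 0, 0], [0, 0, 0, -0.4, 0.2, 0, 0]],
])

```text
time: 11.05
tool_pos: [0.4917, -0.1769, 0.2206]
tcp_rot: [1.364, 1.094, -1.332]
wrist_force: [8.0, -0.4, -4.4]
width: 0.248
```

```bash
python3 -c "
from go import *;arc()" | grep -v '^L 0.[67]'
```

```text
lever 0.15751234021959332 radius 0.15023975294986688
L 0 t 11.05 press [-0.1338 -0.1523  0.2206] F press [ 7.9057  1.1901 -4.3661] w 0.24783097875590354
shift cm [-2.5913  0.4343 -0.0349] turn [ 0.0031 -0.0038 -0.0241]
L 0.3 t 11.05 press [-0.1338 -0.1523  0.2206] F press [ 7.9057  1.1901 -4.3661] w 0.24783097875590354
shift cm [ 1.6632 -1.7489 -0.0251] turn [ 0.0031 -0.0038 -0.0241]
shift cm [ 6.3729 -2.5773 -0.0094] turn [ 0.0031 -0.0038 -0.0241]
shift cm [ 7.9717 -2.5359 -0.0031] turn [ 0.0031 -0.0038 -0.0241]
L 0.92 t 11.05 press [-0.1338 -0.1523  0.2206] F press [ 7.9057  1.1901 -4.3661] w 0.24783097875590354
shift cm [11.424  -1.8867  0.0122] turn [ 0.0031 -0.0038 -0.0241]
```

```bash
python3 - <<'E'
from go import *
import cv2
p,d=bot.read_camera("side");cv2.imwrite("pics/side7c.png",cv2.resize(p[165:285,230:390],(800,600),interpolation=2))
E
```

```text
(no output)
```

View pics/side7c.png

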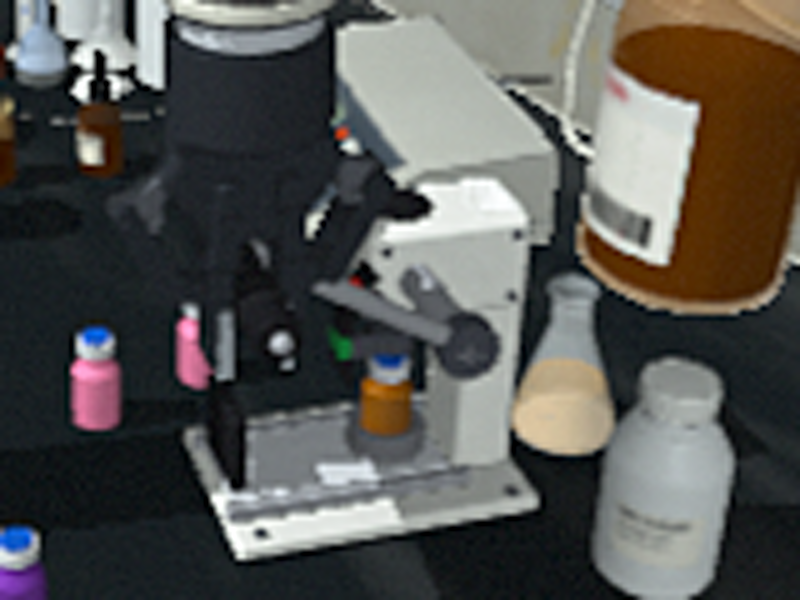

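The bar has slid about 1 cm deeper in the fingers but is still held, and the lever is a little below rest. Continuing gently.

Call:
arm_command([
  [[0, 0, 0, -0.4, 0.1, 0, 0], [0, 0, 0, -0.4, 0.1, 0, 0], [0, 0, 0, -0.4, 0.1, 0, 0], [0, 0, 0, -0.4, 0.05, 0, 0]],
])

```text
time: 11.5
tool_pos: [0.4959, -0.1777, 0.2267]
tcp_rot: [1.365, 1.094, -1.332]
wrist_force: [11.4, -3.1, -19.9]
width: 0.241
```

```bash
python3 - <<'E'
from go import *
import cv2
rep(-.130,-.152,.246)
p,d=bot.read_camera("side");cv2.imwrite("pics/side8c.png",cv2.resize(p[165:285,230:390],(800,600),interpolation=2))
E
```

```text
t 11.5 press [-0.1295 -0.1522  0.2267] F press [ 11.7415  -0.8177 -19.8893] w 0.2414797406920893
shift cm [-1.9352 -0.002  -0.0297] turn [ 0.0026 -0.0046 -0.0237]
```

View pics/side8c.png

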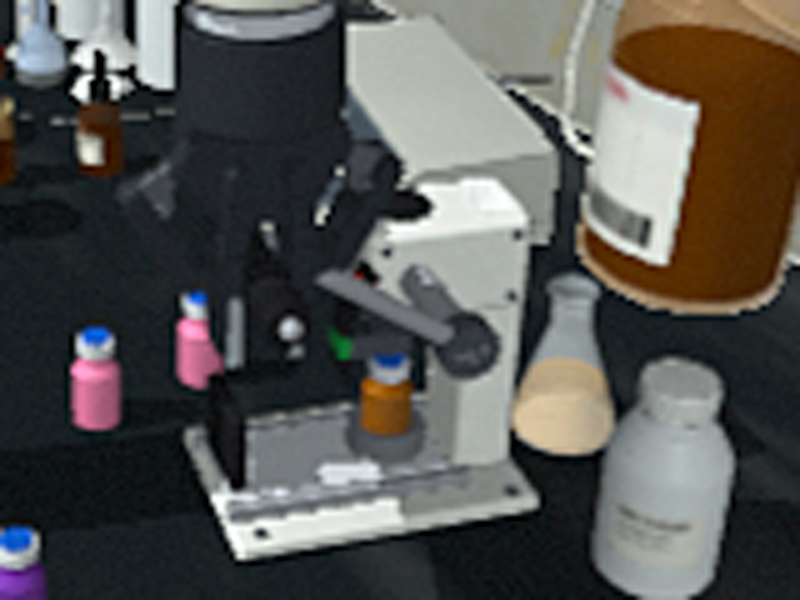

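The lever is back at rest. The grip's end is at full-frame (288,231), the same as at the start, and the force shows the stop. While it rests I'll compare the vial before and after for cap seating.

```bash
python3 - <<'E'
from go import *
import cv2
p,d=bot.read_camera("side");np.savez("side9.npz",p=p,d=d)
a=np.load("side2.npz")["p"]
c=[cv2.resize(x[228:268,290:325],(400,457),interpolation=cv2.INTER_NEAREST) for x in(a,p)]
cv2.imwrite("pics/cmp9.png",np.hstack(c))
E
```

```text
(no output)
```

View pics/cmp9.png

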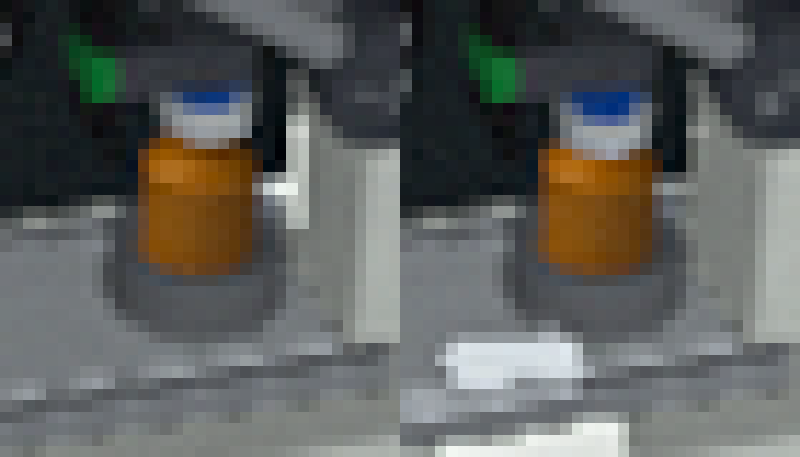

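The cap sits 1–2 px lower on the vial (blue disc and lower edge), which fits 4 mm of seating. Now I'll re-centre the grasp with the lever at rest.

Call:
arm_command([
  [[0, 0, 0, 0, 0, 0, 0.24], [0, 0, 0, 0, 0, 0, 0.4], [0, 0, 0, 0, 0, 0, 0.6], [0, 0, -0.02, -1, 0, 0, 0.6], [0, 0, 0, -0.9, 0, 0, 0.6], [0, 0, 0, 0, 0, 0, 0.6]],
])

```text
time: 12.2
tool_pos: [0.4924, -0.1778, 0.2455]
tcp_rot: [1.353, 1.116, -1.353]
wrist_force: [0.8, -0.1, -0.0]
width: 0.6
```

```bash
python3 - <<'E'
from go import *
rep(-.130,-.155,.244)
E
```

```text
t 12.2 press [-0.1329 -0.1531  0.2455] F press [ 0.753   0.0785 -0.0399] w 0.6003740334850889
shift cm [0.1502 0.2856 0.1945] turn [ 0.0024 -0.0036  0.0044]
```

Call:
arm_command([
  [[0, 0, 0, -0.3, 0.3, 0.1, 0.6], [0, 0, 0, 0, 0, 0, 0.2], [0, 0, 0, 0, 0, 0, 0], [0, 0, 0, 0, 0, 0, 0], [0, 0, 0, 0, 0, 0, 0]],
], newtons=40)

```text
time: 12.7
tool_pos: [0.495, -0.1796, 0.2495]
tcp_rot: [1.353, 1.115, -1.352]
wrist_force: [-0.4, -0.2, 2.1]
width: 0.271
```

Call:
arm_command([
  [[0, 0, 0, 0.9, -0.5, 0, 0], [0, 0, 0, 0.9, -0.5, 0, 0], [0, 0, 0, 0.9, -0.4, 0, 0], [0, 0, 0, 0.9, -0.4, 0, 0], [0, 0, 0, 0.9, -0.4, 0, 0], [0, 0, 0, 0.9, -0.3, 0, 0]],
])

```text
time: 13.3
tool_pos: [0.4752, -0.1757, 0.205]
tcp_rot: [1.359, 1.1, -1.341]
wrist_force: [-5.7, 1.8, 9.8]
width: 0.267
```

```bash
python3 -c "
from go import *;arc()" | grep -v '^L 0.[39]'
```

```text
lever 0.2900866405681663 radius 0.1598268965324648
L 0 t 13.3 press [-0.1502 -0.1544  0.205 ] F press [-5.9839  0.6464  9.824 ] w 0.26732190667708244
shift cm [-4.1305  2.0753 -0.2411] turn [ 0.0023 -0.0016 -0.0142]
shift cm [ 0.1455 -0.0656 -0.2391] turn [ 0.0023 -0.0016 -0.0142]
L 0.6 t 13.3 press [-0.1502 -0.1544  0.205 ] F press [-5.9839  0.6464  9.824 ] w 0.26732190667708244
shift cm [ 4.8632 -0.8473 -0.2333] turn [ 0.0023 -0.0016 -0.0142]
L 0.7 t 13.3 press [-0.1502 -0.1544  0.205 ] F press [-5.9839  0.6464  9.824 ] w 0.26732190667708244
shift cm [ 6.4615 -0.7901 -0.2306] turn [ 0.0023 -0.0016 -0.0142]
shift cm [ 9.9073 -0.1066 -0.2235] turn [ 0.0023 -0.0016 -0.0142]
```

Call:
arm_command([
  [[0, 0, -0.01, 0.9, -0.35, 0, 0], [0, 0, 0, 0.9, -0.3, 0, 0], [0, 0, 0, 0.9, -0.25, 0, 0], [0, 0, 0, 0.9, -0.2, 0, 0], [0, 0, 0, 0.9, -0.1, 0, 0], [0, 0, 0, 0.8, 0, 0, 0]],
])

```text
time: 13.9
tool_pos: [0.4678, -0.1743, 0.1599]
tcp_rot: [1.36, 1.095, -1.339]
wrist_force: [-6.2, 1.8, 9.2]
width: 0.267
```

```bash
python3 - <<'E' | grep -v '^L 0.[39]'
from go import *
import cv2
arc()
p,d=bot.read_camera("side");i=bot.camera_info("side");np.savez("side10.npz",p=p,d=d,K=i["K"],E=i["extrinsics"]);cv2.imwrite("pics/side10c.png",cv2.resize(p[180:300,230:390],(800,600),interpolation=2))
E
```

```text
lever 0.5773301745410221 radius 0.15973678749815054
L 0 t 13.9 press [-0.1577 -0.1544  0.1599] F press [-6.3794  0.5192  9.1507] w 0.26710239315485573
shift cm [-8.6201  2.9228 -0.2417] turn [ 0.002  -0.0005 -0.0183]
shift cm [-4.3529  0.7644 -0.244 ] turn [ 0.002  -0.0005 -0.0183]
L 0.6 t 13.9 press [-0.1577 -0.1544  0.1599] F press [-6.3794  0.5192  9.1507] w 0.26710239315485573
shift cm [ 0.3616 -0.0366 -0.2433] turn [ 0.002  -0.0005 -0.0183]
L 0.7 t 13.9 press [-0.1577 -0.1544  0.1599] F press [-6.3794  0.5192  9.1507] w 0.26710239315485573
shift cm [ 1.9601  0.0142 -0.2424] turn [ 0.002  -0.0005 -0.0183]
shift cm [ 5.4087  0.6835 -0.2394] turn [ 0.002  -0.0005 -0.0183]
```

View pics/side10c.png

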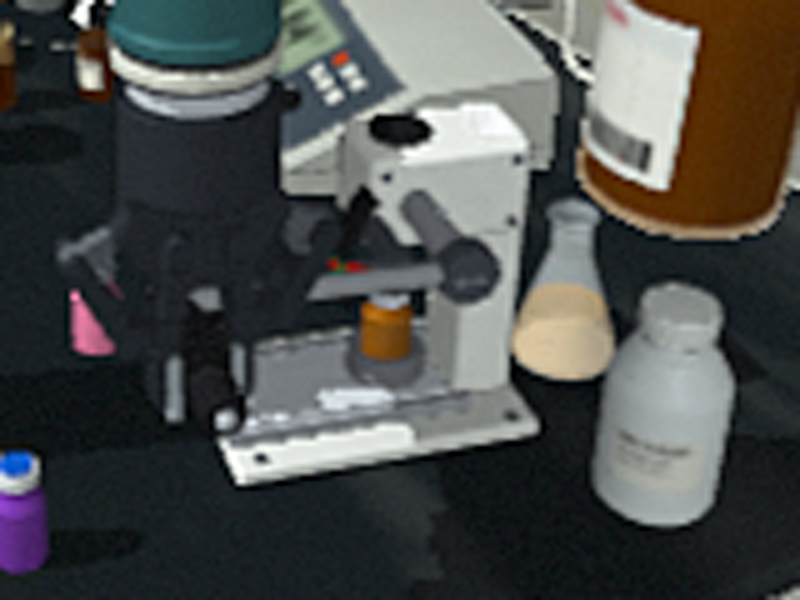

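Measuring the lever angle from the projected grip end, calibrated against the rest and bottom pictures.

```bash
python3 - <<'E'
from go import *
z=np.load("side10.npz");K,E=z["K"],z["E"]
def pj(P):
    c=E[:3,:3].T@(O+R@P-E[:3,3]);q=K@c;return q[:2]/q[2]
for L in(0,.4,.45,.5,.55,.6,.65,.7,.9):
    f=.6-L;print(L,pj(np.array([.002-.16*np.cos(f),-.203,.155+.16*np.sin(f)])))
d=z["d"];
v,u=np.mgrid[:384,:512];c=np.stack([(u-K[0,2])/K[0,0]*d,(v-K[1,2])/K[1,1]*d,d],-1);X=(c@E[:3,:3].T+E[:3,3]-O)@R
for uu in (293,297,301,305,309,313,317):  # lever arm upper edge/center
    col=X[225:245,uu];print(uu,[(r+225,*np.round(col[r]*1000).astype(int)) for r in range(20) if -.13<col[r][1]<-.09 and col[r][2]>.1])
E
```

```text
0 [287.2078 231.4966]
0.4 [275.8385 255.3989]
0.45 [275.1883 258.389 ]
0.5 [274.7126 261.35  ]
0.55 [274.4105 264.2738]
0.6 [274.2807 267.1525]
0.65 [274.3213 269.9786]
0.7 [274.53   272.7449]
0.9 [276.9826 283.0821]
293 [(237, np.int64(-81), np.int64(-107), np.int64(162)), (238, np.int64(-81), np.int64(-108), np.int64(160)), (239, np.int64(-81), np.int64(-108), np.int64(157))]
297 [(235, np.int64(-69), np.int64(-104), np.int64(164)), (236, np.int64(-70), np.int64(-106), np.int64(163)), (237, np.int64(-70), np.int64(-107), np.int64(160)), (238, np.int64(-70), np.int64(-109), np.int64(159)), (239, np.int64(-69), np.int64(-106), np.int64(153))]
301 [(234, np.int64(-53), np.int64(-92), np.int64(157)), (235, np.int64(-58), np.int64(-105), np.int64(163)), (236, np.int64(-59), np.int64(-107), np.int64(161)), (237, np.int64(-59), np.int64(-107), np.int64(159)), (238, np.int64(-59), np.int64(-108), np.int64(156))]
305 [(234, np.int64(-47), np.int64(-102), np.int64(163)), (235, np.int64(-48), np.int64(-105), np.int64(162)), (236, np.int64(-48), np.int64(-106), np.int64(159)), (237, np.int64(-48), np.int64(-106), np.int64(156)), (238, np.int64(-48), np.int64(-107), np.int64(154))]
309 [(234, np.int64(-35), np.int64(-102), np.int64(161)), (235, np.int64(-37), np.int64(-106), np.int64(161)), (236, np.int64(-38), np.int64(-108), np.int64(159)), (237, np.int64(-38), np.int64(-108), np.int64(156))]
313 [(233, np.int64(-24), np.int64(-101), np.int64(161)), (234, np.int64(-25), np.int64(-104), np.int64(160)), (235, np.int64(-26), np.int64(-106), np.int64(159)), (236, np.int64(-26), np.int64(-107), np.int64(157)), (237, np.int64(-26), np.int64(-107), np.int64(153))]
317 [(232, np.int64(-11), np.int64(-97), np.int64(160)), (233, np.int64(-13), np.int64(-102), np.int64(160)), (234, np.int64(-14), np.int64(-105), np.int64(159)), (235, np.int64(-15), np.int64(-107), np.int64(158)), (236, np.int64(-15), np.int64(-107), np.int64(154))]
```

The picture gives lever ≈0.55: the grip end is at v≈263.6 and the rod slopes 0.045 rad above level. It needs about 7 mm more, then a settling hold.

Call:
arm_command([
  [[0, 0, -0.01, 0.8, 0, 0, 0], [0, 0, 0, 0.4, 0, 0, 0], [0, 0, 0, 0.25, 0, 0, 0], [0, 0, 0, 0.25, 0, 0, 0], [0, 0, 0, 0.25, 0, 0, 0]],
])

```text
time: 14.45
tool_pos: [0.4679, -0.1743, 0.1446]
tcp_rot: [1.356, 1.102, -1.345]
wrist_force: [-5.2, 3.7, 10.7]
width: 0.267
```

```bash
cat > ck.py <<'E'
from go import *
import cv2,sys
rep(-.158,-.154,.153)
for k in range(int(sys.argv[2])):
    p,d=bot.read_camera("side")
i=bot.camera_info("side");K,E=i["K"],i["extrinsics"]
rep(-.158,-.154,.153)
cv2.imwrite(f"pics/{sys.argv[1]}.png",cv2.resize(p[180:300,230:390],(800,600),interpolation=2))
v,u=np.mgrid[:384,:512];c=np.stack([(u-K[0,2])/K[0,0]*d,(v-K[1,2])/K[1,1]*d,d],-1);X=(c@E[:3,:3].T+E[:3,3]-O)@R
m=(v>215)&(v<250)&(X[...,1]<-.101)&(X[...,1]>-.113)&(X[...,0]>-.1)&(X[...,0]<-.03)&(X[...,2]>.12)&(X[...,2]<.2)
q=X[m];print(m.sum(),"slope->L",.6+np.polyfit(q[:,0],q[:,2],1)[0], "meanz",q.mean(0), "via pivot", .6-np.arctan2(q[:,2].mean()-.155,.002-q[:,0].mean()))
E
python3 ck.py side11c 4
```

```text
t 14.45 press [-0.1576 -0.1544  0.1446] F press [-5.7815  2.6004 10.7321] w 0.266543149551744
shift cm [-0.8396 -0.0282 -0.0411] turn [ 0.002  -0.0003 -0.0095]
t 14.65 press [-0.1577 -0.1544  0.1447] F press [-6.5718  0.9953 10.7774] w 0.26284477616289387
shift cm [-0.8317 -0.0256 -0.0391] turn [ 0.002  -0.0003 -0.0095]
73 slope->L 0.6602088434622586 meanz [-0.0534 -0.1059  0.1539] via pivot 0.6200075408501315
```

View pics/side11c.png

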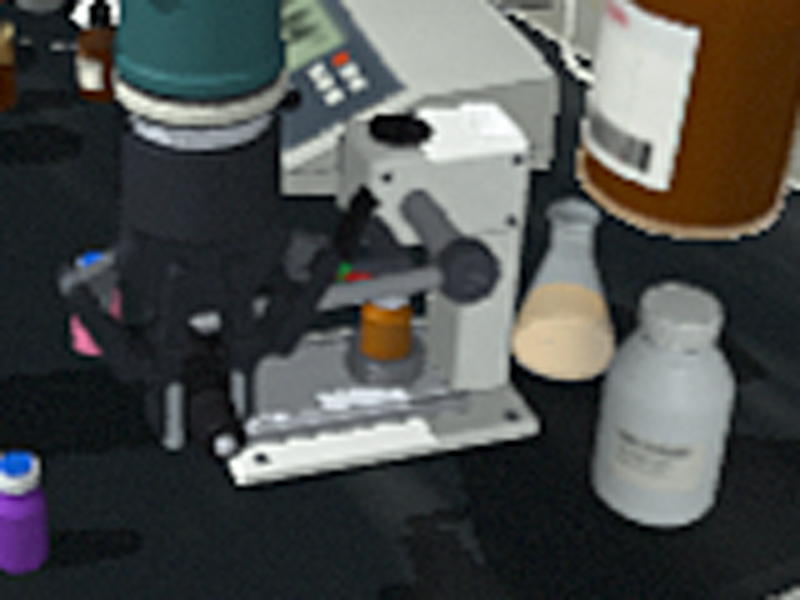

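It's steady, but now at about 0.64–0.66. Easing up a few mm to centre it in the band.

Call:
arm_command([
  [[0, 0, 0, -0.1, 0, 0, 0], [0, 0, 0, 0, 0, 0, 0], [0, 0, 0, 0.15, 0, 0, 0], [0, 0, 0, 0.15, 0, 0, 0]],
])

```text
time: 15.05
tool_pos: [0.4677, -0.1743, 0.1468]
tcp_rot: [1.356, 1.102, -1.344]
wrist_force: [-5.1, 1.4, 8.2]
width: 0.268
```

```bash
python3 ck.py side12c 6
```

```text
t 15.05 press [-0.1578 -0.1544  0.1468] F press [-5.2814  0.3733  8.1944] w 0.26756259598126997
shift cm [-0.6197 -0.0147 -0.0424] turn [ 0.0021  0.     -0.0105]
t 15.35 press [-0.1578 -0.1544  0.1468] F press [-4.2068  0.7585  7.8386] w 0.27009798148004827
shift cm [-0.6246 -0.0131 -0.0421] turn [ 0.0021 -0.     -0.0104]
76 slope->L 0.6543724843829506 meanz [-0.0537 -0.1059  0.1545] via pivot 0.6085270328981789
```

View pics/side12c.png

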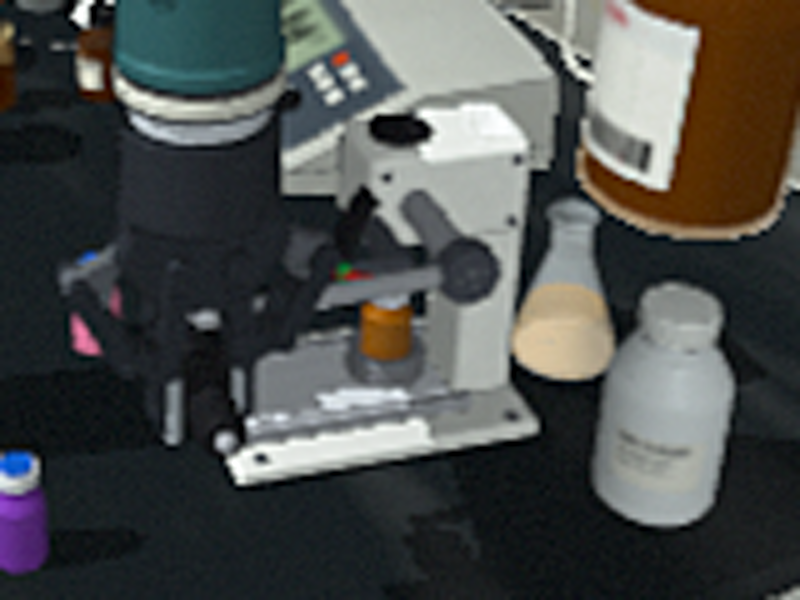

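Call:
arm_command([
  [[0, 0, 0, -0.2, 0, 0, 0], [0, 0, 0, -0.1, 0, 0, 0], [0, 0, 0, 0.15, 0, 0, 0], [0, 0, 0, 0.15, 0, 0, 0]],
])

```text
time: 15.75
tool_pos: [0.4676, -0.1742, 0.1488]
tcp_rot: [1.356, 1.101, -1.344]
wrist_force: [-2.7, 0.5, 6.7]
width: 0.265
```

```bash
python3 ck.py side13c 12; python3 - <<'E'
from workcell import bot
import cv2
p,d=bot.read_camera("scene");cv2.imwrite("pics/scene13.png",p)
E
```

```text
t 15.75 press [-0.1579 -0.1544  0.1488] F press [-2.7748 -0.0635  6.7231] w 0.26518256970474674
shift cm [-0.425  -0.0068 -0.0406] turn [ 0.0022  0.0002 -0.011 ]
t 16.35 press [-0.1579 -0.1544  0.1487] F press [-1.6159  0.7157  5.5592] w 0.2671554999320318
shift cm [-0.4308 -0.0084 -0.0422] turn [ 0.0022  0.0001 -0.011 ]
76 slope->L 0.6451810890827935 meanz [-0.0538 -0.1064  0.1554] via pivot 0.5933031230446687
```

View pics/side13c.png

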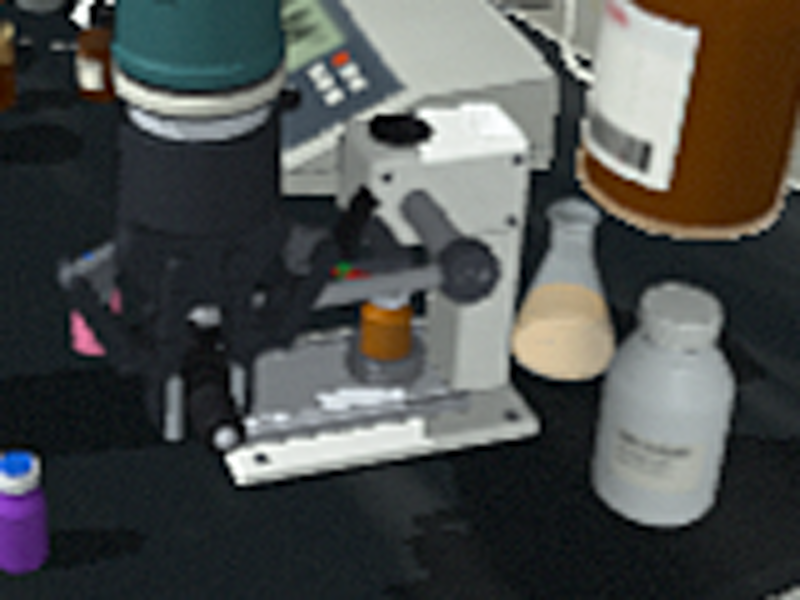

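View pics/scene13.png

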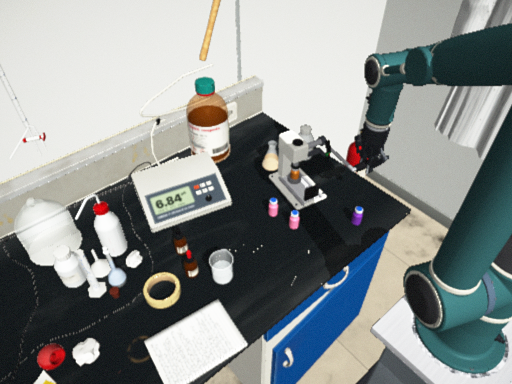

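Lever estimates are 0.59 to 0.645, inside the band, and it held steady for 0.6 s with the bar still gripped. Nothing else has moved. Handing in.

```bash
python3 -c "
from workcell import bot
print(bot.finish_job())"
```

```text
the job is handed in; nothing more can be done
None
```

I finished the job and handed it in at about 16.4 s, with the gripper still holding the lever down in the green band.

- **Carriage:** I pushed it home until the force rose to 21 N at the expected stop. Pictures showed it home with the vial upright under the foot.
- **First press:** I pulled the lever to the bottom stop, where the force jumped to about 42 N. Afterwards the cap sat 1–2 px lower on the vial, roughly what 4 mm of seating should look like.
- **Easing back:** I brought the lever up at about 0.2–0.3 rad/s, keeping hold of it all the way. It reached its rest, with the grip at the same pixel as at the start.
- **Final hold:** I re-centred the grasp while the lever rested, then pulled it down to the band. The three angle estimates disagreed slightly: 0.59 from the pivot, about 0.61 from the grip end and 0.645 from the rod's slope. All are inside 0.50–0.70. The arm stayed still over the last 0.6 s.
- **Other things on the worktop:** the last pictures showed no change to them.

**Bar slip:** the bar slid about 1–2 cm between the fingers during the first cycle, but never came free. I couldn't measure the cap's travel more exactly than by that pixel comparison.

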